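# Paddle a polished roller into its spring nest

### The job

Take the white paddle out of its wooden holder and with it roll the polished steel roller gently (never faster than 0.2 m/s, fingers off it) along the track and between the orange spring cheeks until it is fully home against the brass stop, whose setting differs each time and has to be felt. Lean on it there with the paddle from behind with about 12 newtons for a second; never put more than 20 newtons on it. Then stand the paddle back in its holder and let go, leaving the roller home and the other things where they are.

Things in the scene. Friction and masses are not known exactly. Their poses are not given: they have to be found in the camera images.
- track: Fixed track, 300 (its x) x 100 x 10 mm. Origin: centre of the underside, z up; x runs along the channel from entry (-150 mm) to stop. Channel floor at z=10 mm. Rails up to x=+75, 62 mm apart inside, tops at z=32 mm; 4 mm lip at x=-146. Nest (x=+80 to +150): grey housings, 46 mm high.
- nest_end (a point): Middle of the nest's grey end wall, at track x=+135, z=32 mm. Before it, on the same axis, stands the stop: a brass disc, 26 mm across, on a screw. It is rigid, but set by hand and not measured: its face lies 1 to 15 mm before this point (roller home with its centre at track x=+98 to +112 mm). Find it by feel: the push then climbs 2 to 5 N or more per mm of travel.
- cheeks (a point): Mouth of the nest (track x=+91 mm, z=32 mm), between two orange spring cheeks that flare here and stand 52 mm apart behind. They give outward up to 6 mm each (0.4 N at first, 0.11 N/mm), pinch the roller's ends and drag on it: up to 7 N as it wedges them open (roller centre at track x=+75 to +96 mm), 1 to 5 N behind; it stays where it is left.
- roller: Polished steel roller, 44 mm diameter, 56 mm long, ends bevelled 4 mm, brass-coloured bushes in its ends, about 0.3 to 0.6 kg. Origin: its centre (on its axis); its y is the rolling axis; x and z turn as it rolls. It starts lying across the channel near the entry end, its centre 32 mm above the track's underside, and rolls freely.
- paddle: Upright paddle, 40 mm wide (its y), 132 mm tall (its z), 80 g: white blade 12 mm thick (its x) from the bottom up to 88 mm, pale wooden grip 14 mm thick above. Origin: centre of the bottom edge. Both broad faces are alike and either may push. Grip it from above across its thickness, 105 to 112 mm above the bottom. It starts standing loosely in the holder, bottom 8 mm above the table.
- holder: Dark wooden block, fixed, 56 mm (its x) x 80 mm (its y) x 46 mm high, with one upright slot 17 mm (x) by 45 mm (y) in the middle of its top, 38 mm deep, the mouth bevelled 3 mm. Origin: centre of the underside, z up. The paddle stands in it with its thickness along the holder's x and its bottom 8 mm above the underside.
- wax_tin: Bystander, to be left alone: flat round grey tin, 70 mm across, 28 mm high. Origin: centre of the underside.
- stone: Bystander, to be left alone: two-colour sharpening stone, 82x55x22 mm. Origin: centre of the underside.
- brush: Bystander, to be left alone: dusting brush lying flat, 192x37x14 mm. Origin: centre of the underside.
- red_cap_bottle: Bystander, to be left alone: cream bottle with red cap, 72 mm across, 135 mm high. Origin: centre of the underside.
- big_tin: Bystander, to be left alone: grey paint tin, 142 mm across, 122 mm high. Origin: centre of the underside.
- glue: Bystander, to be left alone: small cream glue bottle with orange cap, 48 mm across, 125 mm high. Origin: centre of the underside.
- offcut: Bystander, to be left alone: pale wood offcut, 54x74x37 mm. Origin: centre of the underside.
Mind the look-alikes: they are no part of the job. What is shaped like the paddle but blue or turquoise is not meant.

How it is judged:
By the outcome, as a careful person would: the job done as asked, in the order asked, and still so for the second after the job is handed in, with the robot touching nothing.
It also fails if it takes over 64 s, if anything falls off the work surface, if the arm or the gripper's body presses on something with over 40 N, if the wrist force passes 120 N, or if a joint passes its speed limit or range.

### The arm

A 6-joint arm with a two-finger parallel gripper is mounted at the origin on a cart in front of the work surface, level with it; the furniture and walls round the work are solid. World frame = base frame: x ahead of the robot, y to its left, z up, the work surface at z = 0. Lengths are in mm, angles in rad, forces in N, time in s.
With the tool pointing down it reaches from about 350 to 975 mm from the base axis. Payload 7.1 kg.
Tool frame: the origin (TCP) lies on the front face of the gripper's body, between the roots of the fingers; the fingertips stand 80 mm ahead of it and the grasp point (between the pads) lies 61 mm ahead of it (env.tips_ahead is the distance from the TCP to the fingertips, in mm); z points along the fingers, y is the line along which they close (so a half turn about z gives the same grasp; the last joint's range is limited). The gripper opens to 88 mm and grips with 3 to 60 N. Pads are 20 mm wide; open, the fingers measure 115 mm over their backs; the gripper's body (75 mm by 178 mm) begins 61 mm behind the grasp point.
Start: joints at [1.118, 0.423, 1.63, -0, 1.089, -0.019], TCP at [262.669, 567.107, 302.675] pointing down, gripper open.
Joint ranges: [-3, 3], [-0.9, 2.11], [0.09, 2.58], [-1.31, 4.45], [0.11, 2.69], [-2.54, 2.54]. Speed limits (rad/s): [2.39, 2.39, 3.01, 3.14, 3.14, 3.14].

### API

Orientations are given as a unit quaternion [x, y, z, w].
In Python, from station import env, set_gripper, viewer, workorder gives the robot as it stands. Calls block until the motion is done:
- env.reach(position, orientation): joint-space move of the TCP to a pose.
- env.move_l(position, rot=None, rate=150, f_stop=None): straight line of the TCP; rot=None keeps the orientation; rate is the mean speed in mm/s. With f_stop (N) it stops when the force on the tool has changed by that much, and returns True; else False.
- env.move_joints(angles): joint-space move.
- set_gripper(opening): finger opening in mm; the grip force is fixed at half the most; returns when the fingers have stopped.
- env.hold(seconds).
- env.ik(position, orientation): joint angles nearest the present ones, or None.
- env.read_state(): the state.
- viewer.camera(name): name is "scene" or "top"; returns the picture (420x560x3 uint8, blue, green, red); there is no depth.
- viewer.camera_params(name): a dict with "fx", "fy", "cx", "cy" (pixels), "pose" (4x4, takes a point from camera to world coordinates). Camera axes: x right, y up, looking along -z (the intrinsics and any distortion apply to the point x, -y, -z); pixel columns grow to the right and rows downward; lengths in mm; the calibration is good to about 2 mm. A picture is of the moment at which its call begins. camera_params takes no time and is no camera call.
A pose or a line that the arm cannot do raises env.IKError and nothing moves.
- workorder.sign_off(): hands the job in; it is judged then, once.
The state is a dict: "time_s": time; "qpos": joint angles; "dq": joint speeds; "tau": joint torques, N m; "tool_pos": TCP position; "orientation": TCP orientation; "force": force on the tool from outside, world axes, zero at the start; "wrist_torque": the same for the moment, N m; "width": finger opening in mm; "grip_force": force on a finger pad.
Only numpy, scipy, OpenCV 4.12 (cv2) and the standard library are available. Lean on these libraries where they do the work, as an engineer would, in place of code of your own. Each camera call takes 0.05 s, during which the arm holds its last target. There are 200 camera calls.

## Working session

There is one attempt and no reset: what is moved stays moved. The work goes in short steps, each a Python script; the robot and the scene stay as the last script left them, time stands still between calls to the robot, and variables do not carry over. Pictures are saved under pics/ and viewed, at most 10 in all, crops included, and the job is handed in when it is done.

```bash
mkdir -p pics; ls; python3 - <<'E'
from station import env, viewer
import cv2
for n in("scene","top"):
    im=viewer.camera(n); cv2.imwrite(f"pics/{n}0.png",im)
    p=viewer.camera_params(n); print(n,{k:(v.tolist() if hasattr(v,'tolist') else v) for k,v in p.items()})
s=env.read_state(); print(s)
E
```

```text
pics
scene {'fx': 419.5158296899014, 'fy': 419.5158296899014, 'cx': 284.3264675611772, 'cy': 207.20635044634636, 'pose': [[0.9506550747209358, 0.26253207123318073, -0.16532344202002452, 364.9308823692948], [-0.3101230261746629, 0.7888807513960762, -0.5305571304892922, -635.8937234438152], [-0.008867781210744219, 0.5556474346658846, 0.8313707300630808, 1010.8769397280757], [0.0, 0.0, 0.0, 1.0]]}
top {'fx': 540.0574702149662, 'fy': 540.0574702149662, 'cx': 280.7806787317205, 'cy': 211.8454015421722, 'pose': [[-0.001210062280653378, 0.9838357830832661, -0.1790689467054901, 304.85182554799894], [-0.9999855909552738, -0.002127031639304101, -0.004928855672208262, -39.34499390950074], [-0.0052300698952308395, 0.17906040227069217, 0.9838241807902208, 1461.203603925374], [0.0, 0.0, 0.0, 1.0]]}
{'time_s': 0.1, 'qpos': array([ 1.11800133e+00,  4.23780960e-01,  1.63059433e+00,  1.75522799e-05,
        1.08860910e+00, -1.90078131e-02]), 'dq': array([-0.0010248 , -0.00042254, -0.0028845 , -0.00055401, -0.00068325,
        0.00082024]), 'tau': array([-1.43961984e-04, -5.45609021e+01, -2.74323428e+01,  6.44419785e-02,
        1.87910954e-02, -5.89376100e-05]), 'tool_pos': array([262.50202715, 566.77420729, 301.97659212]), 'orientation': array([ 2.15200966e-01,  9.76569537e-01, -6.74777254e-04, -1.70195001e-04]), 'force': array([-0.32161765, -0.20899996, -0.15674198]), 'wrist_torque': array([-0.05289321,  0.01980752, -0.00172283]), 'grip_force': 0.0, 'width': 87.7881182548175}
```

View pics/scene0.png

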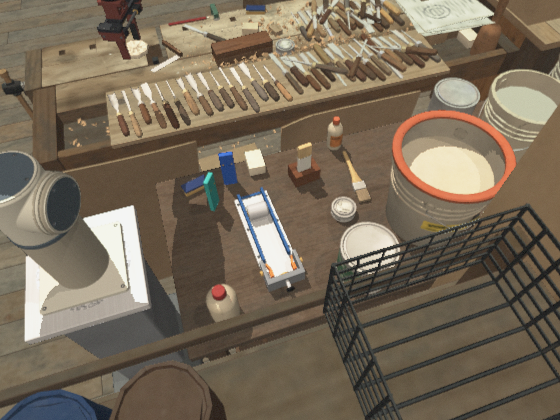

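View pics/top0.png

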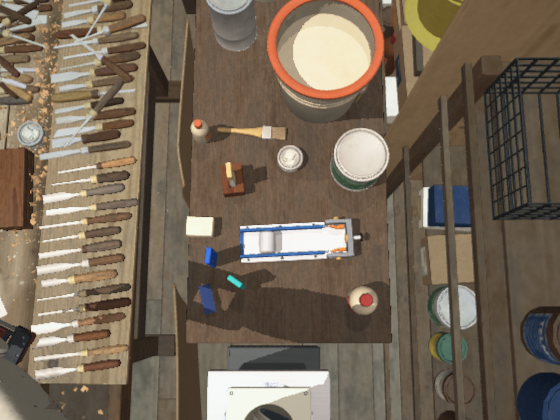

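Scene: the pale-grip paddle in a dark holder is at scene (303,165) / top (232,178). The look-alikes are blue at scene (228,168) and turquoise at (210,190); the holder one fits, because of its wood grip, white blade and holder. The track spans top (240..355, 222..260), with the roller at (268,241) and the nest on the right. I'll confirm this in one enlarged crop.

```bash
cat > h.py <<'E'
import numpy as np, cv2
from station import env, viewer, set_gripper
def ray(n,u,v):
    p=viewer.camera_params(n);P=np.array(p["pose"])
    d=P[:3,:3]@np.array([(u-p["cx"])/p["fx"],-(v-p["cy"])/p["fy"],-1]);return P[:3,3],d
def onz(n,u,v,z):
    o,d=ray(n,u,v);return o+d*(z-o[2])/d[2]
def proj(n,X):
    p=viewer.camera_params(n);P=np.array(p["pose"]);c=P[:3,:3].T@(np.array(X)-P[:3,3])
    return p["cx"]+p["fx"]*c[0]/-c[2],p["cy"]-p["fy"]*c[1]/-c[2]
E
python3 - <<'E'
import cv2,numpy as np
t=cv2.imread("pics/top0.png");s=cv2.imread("pics/scene0.png")
def c(im,x,y,w,h,W,H): return cv2.resize(im[y:y+h,x:x+w],(W,H),interpolation=cv2.INTER_CUBIC)
a=np.hstack([c(t,200,155,60,50,360,300),c(s,275,135,60,50,360,300)])
b=c(t,235,212,130,54,720,299)
cv2.imwrite("pics/crop1.png",np.vstack([a,b]))
E
```

```text
(no output)
```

View pics/crop1.png

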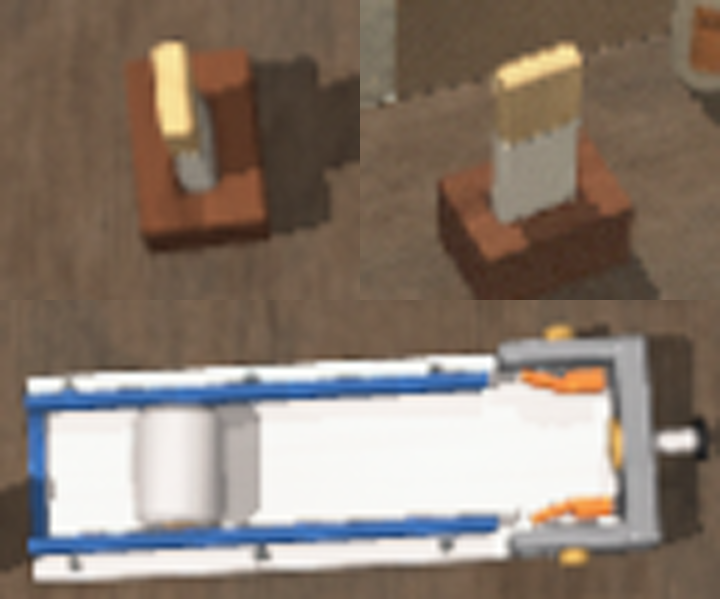

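The crop shows that the candidate in the holder has a pale wood grip and white blade, so it is the paddle. In the track, the roller is near the left (entry) end, with the orange cheeks and brass stop at the right. Next I'll measure by colour.

```bash
python3 - <<'E'
from h import *
t=cv2.imread("pics/top0.png");s=cv2.imread("pics/scene0.png")
K=6
def comp(im,x,y,w,h,f):
    c=cv2.resize(im[y:y+h,x:x+w],None,fx=K,fy=K,interpolation=cv2.INTER_CUBIC)
    m=f(cv2.cvtColor(c,cv2.COLOR_BGR2HSV).astype(int)).astype(np.uint8)
    n,l,st,_=cv2.connectedComponentsWithStats(m); out=[]
    for i in range(1,n):
        if st[i,4]>400:
            yy,xx=np.nonzero(l==i); out.append((np.c_[xx,yy]+.5).astype(np.float32)/K-.5/1+np.array([x,y],np.float32)*1)
    return out
def show(name,cam,pts,z):
    W=np.array([onz(cam,u,v,z)[:2] for u,v in pts],np.float32)
    r=cv2.minAreaRect(W); print(name,"px",pts.mean(0).round(1),"c",np.round(r[0],1),"size",np.round(r[1],1),"ang",round(r[2],2),"mean",W.mean(0).round(1)); return W
blue=lambda h:(h[...,0]>100)&(h[...,0]<125)&(h[...,1]>130)&(h[...,2]>60)
bl=comp(t,235,212,130,54,blue)
for b in bl: show("rail",'top',b,32)
show("rails all",'top',np.vstack(bl),32)
for b in comp(s,230,180,80,110,blue): show("rail scene",'scene',b,32)
yel=lambda h:(h[...,0]>14)&(h[...,0]<30)&(h[...,1]>80)&(h[...,2]>190)
for b in comp(t,200,155,60,50,yel): show("griptop",'top',b,140)
for b in comp(s,275,135,60,50,yel): show("griptop scene",'scene',b,140)
br=lambda h:((h[...,0]<11)|(h[...,0]>175))&(h[...,1]>115)&(h[...,2]>85)
for b in comp(t,200,155,60,50,br): show("holder top(+front)",'top',b,46)
org=lambda h:(h[...,0]>5)&(h[...,0]<18)&(h[...,1]>180)&(h[...,2]>180)
for b in comp(t,310,212,50,54,org): show("cheek",'top',b,45)
sh=lambda u,v,z:onz('top',200+u/6,155+v/6,z)[:2].round(1)
print("holder corners",[sh(u,v,46) for u,v in((128,60),(248,50),(268,225),(146,237))])
tr=lambda u,v,z:onz('top',235+u/5.538,212+v/5.538,z)[:2].round(1)
print("base entry corners",tr(27,378-300,10),tr(33,580-300,10),"nest far",tr(645,335-300,46),tr(658,540-300,46))
print("roller",tr(133,465-300,32),tr(222,465-300,32),tr(180,405-300,45),tr(180,525-300,45))
for c in("brass",): print(tr(615,440-300,32))
E
```

```text
Traceback (most recent call last):
  File "h.py", line 7, in onz
    o,d=ray(n,u,v);return o+d*(z-o[2])/d[2]
        ~~~^^^^^^^
  File "h.py", line 4, in ray
    p=viewer.camera_params(n);P=np.array(p["pose"])
ValueError: time passes only in moves, steps and waits
```

```bash
sed -i 's/^def ray/CP={n:viewer.camera_params(n) for n in("scene","top")}\ndef ray/; s/p=viewer.camera_params(n)/p=CP[n]/' h.py; cat > meas.py <<'E'
from h import *
t=cv2.imread("pics/top0.png");s=cv2.imread("pics/scene0.png")
K=6
def comp(im,x,y,w,h,f):
    c=cv2.resize(im[y:y+h,x:x+w],None,fx=K,fy=K,interpolation=cv2.INTER_CUBIC)
    m=f(cv2.cvtColor(c,cv2.COLOR_BGR2HSV).astype(int)).astype(np.uint8)
    n,l,st,_=cv2.connectedComponentsWithStats(m); out=[]
    for i in range(1,n):
        if st[i,4]>400:
            yy,xx=np.nonzero(l==i); out.append(((np.c_[xx,yy]+.5)/K-.5+[x,y]).astype(np.float32))
    return out
def show(name,cam,pts,z):
    W=np.array([onz(cam,u,v,z)[:2] for u,v in pts],np.float32)
    r=cv2.minAreaRect(W); print(name,"px",pts.mean(0).round(1),"c",np.round(r[0],1),"size",np.round(r[1],1),"ang",round(r[2],2),"mean",W.mean(0).round(1)); return W
if __name__=="__main__":
    blue=lambda h:(h[...,0]>100)&(h[...,0]<125)&(h[...,1]>130)&(h[...,2]>60)
    bl=comp(t,235,212,130,54,blue)
    for b in bl: show("rail",'top',b,32)
    show("rails all",'top',np.vstack(bl),32)
    for b in comp(s,230,180,80,110,blue): show("rail scene",'scene',b,32)
    yel=lambda h:(h[...,0]>14)&(h[...,0]<30)&(h[...,1]>80)&(h[...,2]>190)
    for b in comp(t,200,155,60,50,yel): show("griptop",'top',b,140)
    for b in comp(s,275,135,60,50,yel): show("griptop scene",'scene',b,140)
    br=lambda h:((h[...,0]<11)|(h[...,0]>175))&(h[...,1]>115)&(h[...,2]>85)
    for b in comp(t,200,155,60,50,br): show("holder top(+front)",'top',b,46)
    org=lambda h:(h[...,0]>5)&(h[...,0]<18)&(h[...,1]>180)&(h[...,2]>180)
    for b in comp(t,310,212,50,54,org): show("cheek",'top',b,45)
    sh=lambda u,v,z:onz('top',200+u/6-.5,155+v/6-.5,z)[:2].round(1)
    print("holder corners",[sh(u,v,46) for u,v in((128,60),(248,50),(268,225),(146,237))])
    tr=lambda u,v,z:onz('top',235+u/5.538-.5,212+v/5.538-.5,z)[:2].round(1)
    print("base entry corners",tr(27,378-300,10),tr(33,580-300,10),"nest far",tr(645,335-300,46),tr(658,540-300,46))
    print("roller",tr(133,465-300,32),tr(222,465-300,32),tr(180,405-300,45),tr(180,525-300,45))
    print("brass",tr(615,440-300,32))
E
python3 meas.py
```

```text
rail px [276.7 241.1] c [486.4 -33.3] size [ 77.7 223.6] ang 2.66 mean [485.9 -21.3]
rails all px [276.7 241.1] c [486.4 -33.3] size [ 77.7 223.6] ang 2.66 mean [485.9 -21.3]
rail scene px [232.7 181.2] c [445.2 123.6] size [13.  20.2] ang 74.97 mean [444.4 123.9]
rail scene px [262.2 222.1] c [486.7 -40. ] size [ 77.4 228.7] ang 2.8 mean [486.8 -36.7]
griptop px [228.2 169.4] c [654.6 100.1] size [40.1 13.6] ang 5.91 mean [654.6  99.9]
griptop scene px [304.4 145.5] c [654.3  98.1] size [39.4 13.6] ang 5.57 mean [654.5  97.7]
holder top(+front) px [232.5 180.2] c [655.2  98.7] size [82. 57.] ang 6.6 mean [649.5  97.8]
cheek px [336.8 226.6] c [ 522.6 -179.2] size [35.4  6.3] ang 86.47 mean [ 522.5 -180.7]
holder corners [array([693.1, 129.9]), array([697.6,  75.8]), array([616.8,  65.9]), array([611.4, 120.4])]
base entry corners [531.3  80.6] [432.1  76.4] nest far [ 545.9 -218.7] [ 447.4 -222.4]
roller [485.4  27.2] [485.3 -15.6] [512.6   4.3] [455.    4.1]
brass [ 497.1 -204.8]
```

```bash
cat >> h.py <<'E'
def qy(deg,flip=0):
    "tool down, tool y at world angle deg"
    a=np.radians((deg+90)/2+90*flip); return np.array([np.cos(a),np.sin(a),0,0])
HOLD=np.array([654.7,98.9]); HA=6.2          # holder centre, angle of paddle y
T0=np.array([488.4,-71.3]); TA=2.8           # track centre, cross direction angle
tx=np.array([np.sin(np.radians(TA)),-np.cos(np.radians(TA))])
def st(): 
    s=env.read_state(); return s
def info(m):
    s=st(); print(m,"t",round(s["time_s"],2),"p",s["tool_pos"].round(2),"F",s["force"].round(2),"M",s["wrist_torque"].round(2),"w",round(s["width"],1),"g",round(s["grip_force"],1)); return s
E
python3 - <<'E'
from h import *
best=None
for f in(0,1):
    q=qy(90+HA,f); q2=qy(90+TA,f)
    j=env.ik([*HOLD,176],q); j2=env.ik([*(T0+tx*80),180],q2)
    print(f,None if j is None else j.round(2),None if j2 is None else j2.round(2))
    c=max(abs(j[5]),abs(j2[5])) if j is not None and j2 is not None else 99
    if best is None or c<best[0]: best=(c,f)
f=best[1]; print("flip",f); open("h.py","a").write(f"FL={f}\n")
q=qy(90+HA,f)
env.reach([*HOLD,260],q); info("above")
env.move_l([*HOLD,176],rate=120); env.hold(.2); a=info("at")
cv2.imwrite("pics/pre_top.png",viewer.camera("top"))
set_gripper(0); env.hold(.2); b=info("gripped")
E
```

```text
0 [ 0.13  0.63  1.61 -0.    0.9  -1.55] [-0.32  0.45  1.95 -0.    0.74 -1.94]
1 [ 0.13  0.63  1.61 -0.    0.9   1.59] [-0.32  0.45  1.95 -0.    0.74  1.2 ]
flip 1
above t 2.29 p [654.54  99.72 260.07] F [ 0.92  0.47 -0.14] M [-0.04  0.08  0.05] w 87.9 g 0.0
at t 3.34 p [655.18  98.95 177.  ] F [-0.26  0.49  0.31] M [ 0.02  0.14 -0.01] w 88.2 g 0.0
gripped t 4.72 p [654.69  98.91 175.99] F [0.08 0.33 0.11] M [0.07 0.13 0.  ] w 13.4 g 30.0
```

```bash
python3 - <<'E'
from h import *
env.move_l([*HOLD,250],rate=100); info("lifted")
q=qy(90+TA,FL)
p=T0+tx*-122
env.move_l([*p,250],rot=q,rate=130); info("over track")
cv2.imwrite("pics/ov.png",np.hstack([cv2.resize(viewer.camera("top")[130:280,180:380],(400,300),interpolation=2),cv2.resize(viewer.camera("scene")[130:310,190:370],(400,400),interpolation=2)[:300]]))
E
```

```text
lifted t 5.61 p [654.27  98.85 249.42] F [-1.07  0.03 -0.13] M [-0.01  0.16  0.04] w 13.7 g 30.0
over track t 7.13 p [483.1   50.67 250.09] F [ 0.54  0.64 -0.49] M [0.07 0.14 0.03] w 13.6 g 30.0
```

View pics/ov.png

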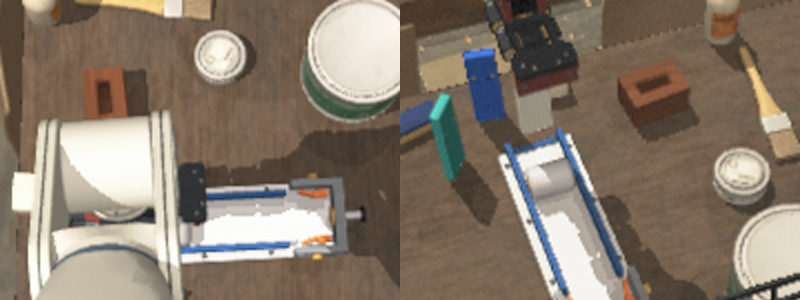

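The right inset shows the paddle held upright at the entry end behind the roller (scene crop (533,108)), and the holder is empty. Next I'll lower it and push.

```bash
cat >> h.py <<'E'
PZ=182
def P(x,z=None): return [*(T0+tx*x),PZ if z is None else z]
def Fx(n=4):
    f=[]
    for _ in range(n): env.hold(.04); f.append(st()["force"])
    return np.mean(f,0)
E
python3 - <<'E'
from h import *
print(env.move_l(P(-122),rate=60,f_stop=8)); env.hold(.2); info("down")
F0=Fx(6); print("F0",F0); np.save("F0.npy",F0)
r=env.move_l(P(38),rate=45,f_stop=10); s=info("pushed %s"%r)
print("track x",(s["tool_pos"][:2]-T0)@tx,"push",-(Fx()-F0)[:2]@tx)
cv2.imwrite("pics/p2.png",cv2.resize(viewer.camera("scene")[160:310,210:330],(480,600),interpolation=2))
E
```

```text
False
down t 8.72 p [482.61  50.56 182.33] F [ 0.87  0.39 -0.14] M [ 0.01  0.09 -0.  ] w 13.9 g 30.0
F0 [-0.47962378  0.22707629 -0.55415292]
pushed False t 12.68 p [ 490.25 -109.19  182.01] F [ 0.26  0.78 -1.26] M [ 0.02  0.12 -0.02] w 13.9 g 30.0
track x 37.936316567409094 push 0.06449530020472444
```

View pics/p2.png

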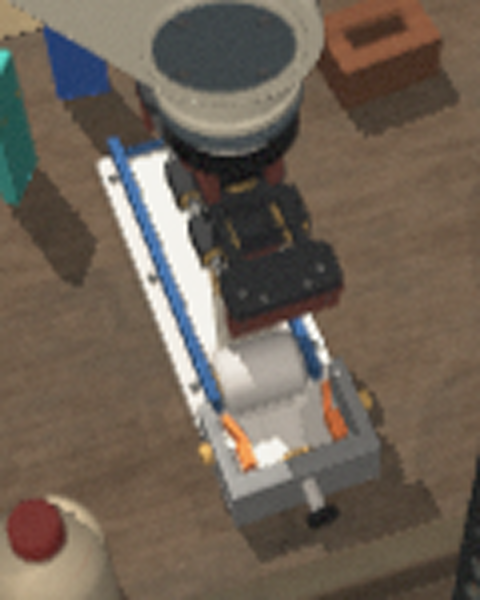

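The roller is straight in the mouth of the cheeks, with the paddle just behind it. Next come slow steps, feeling the force.

```bash
python3 - <<'E'
from h import *
F0=np.load("F0.npy")
push=lambda n=3:-(Fx(n)-F0)[:2]@tx
print(env.move_l(P(62),rate=18,f_stop=11)); print(push())
x=62.; log=[]
while x<86:
    x+=1.0 if not log or log[-1][1]<8 else .4
    if env.move_l(P(x),rate=8,f_stop=6): print("fstop",x)
    f=push(); s=st(); log.append((x,f)); print(round(x,1),round((s["tool_pos"][:2]-T0)@tx,1),round(f,1),"M",s["wrist_torque"].round(2),round(s["time_s"],1))
    if f>10: break
E
```

```text
False
1.0430529733348686
63.0 63.0 1.2 M [ 0.5   0.21 -0.13] 14.9
64.0 64.1 2.0 M [0.37 0.26 0.03] 15.3
65.0 65.0 1.6 M [0.49 0.28 0.06] 15.7
66.0 66.0 1.8 M [ 0.51  0.22 -0.03] 16.1
67.0 67.0 2.0 M [ 0.53  0.17 -0.03] 16.5
68.0 67.9 3.6 M [ 0.78  0.18 -0.07] 16.9
69.0 69.2 1.5 M [ 0.31  0.24 -0.08] 17.3
70.0 70.1 1.2 M [ 0.33  0.19 -0.02] 17.7
71.0 71.1 1.7 M [ 0.4   0.19 -0.02] 18.1
72.0 72.0 1.7 M [0.37 0.18 0.02] 18.5
73.0 73.1 1.3 M [ 0.4   0.16 -0.05] 18.9
74.0 74.0 1.6 M [ 0.32  0.19 -0.03] 19.3
75.0 75.1 1.0 M [ 0.39  0.23 -0.01] 19.7
76.0 76.1 1.0 M [ 0.34  0.19 -0.06] 20.1
77.0 77.1 1.5 M [0.34 0.19 0.02] 20.5
78.0 78.1 1.4 M [ 0.35  0.19 -0.02] 20.9
79.0 79.1 1.6 M [ 0.33  0.2  -0.05] 21.3
80.0 80.0 1.2 M [0.31 0.22 0.01] 21.7
81.0 81.0 1.4 M [ 0.33  0.22 -0.  ] 22.1
82.0 82.0 1.5 M [ 0.3   0.17 -0.01] 22.5
83.0 82.6 5.3 M [1.28 0.11 0.02] 22.9
84.0 83.0 9.1 M [ 2.23 -0.08  0.  ] 23.3
84.4 83.1 10.1 M [ 2.57 -0.05 -0.02] 23.7
```

The push climbs about 4 N/mm from 82, so this is the stop. Now I'll lean at 12 N.

```bash
python3 - <<'E'
from h import *
F0=np.load("F0.npy")
push=lambda n=3:-(Fx(n)-F0)[:2]@tx
x=84.4
for _ in range(4):
    f=push()
    if f>11.6: break
    x+=np.clip((12.2-f)/3.5,.1,.5); env.move_l(P(x),rate=6,f_stop=6)
print(x,[round(push(4),1) for _ in range(9)]); s=info("leaned")
x0=(s["tool_pos"][:2]-T0)@tx; print("contact",x0)
env.move_l(P(79),rate=12); print("free",push())
env.move_l(P(55),rate=50); F1=Fx(4); print(-(F1-F0)[:2]@tx)
env.move_l(P(45,260),rate=120); info("up")
env.move_l([*(HOLD),262],rot=qy(90+HA,FL),rate=150); info("over holder")
cv2.imwrite("pics/p3.png",np.hstack([cv2.resize(viewer.camera("scene")[100:220,250:410],(400,300),interpolation=2),cv2.resize(viewer.camera("scene")[200:300,220:320],(300,300),interpolation=2)]))
E
```

```text
85.15806625958848 [np.float64(12.0), np.float64(11.9), np.float64(12.0), np.float64(12.4), np.float64(12.1), np.float64(12.0), np.float64(12.0), np.float64(12.0), np.float64(11.7)]
leaned t 26.05 p [ 492.36 -154.75  181.98] F [ 0.94 11.85  4.36] M [ 3.09 -0.05  0.03] w 14.0 g 30.0
contact 83.5404453528568
free -0.5483141141375067
-0.5033240610377079
up t 28.45 p [ 490.21 -116.21  259.55] F [-0.79 -0.56 -0.39] M [-0.01  0.1  -0.01] w 13.7 g 30.0
over holder t 30.4 p [654.41  98.31 262.04] F [ 0.14 -0.52 -0.71] M [-0.    0.15 -0.02] w 13.8 g 30.0
```

View pics/p3.png

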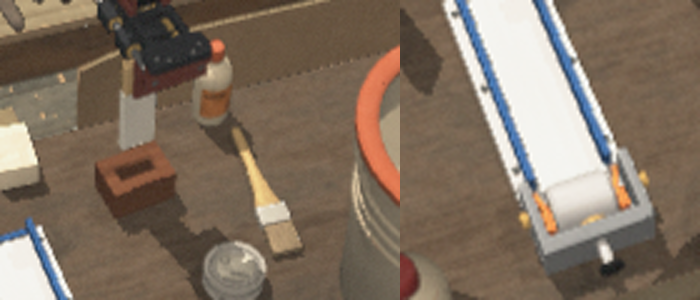

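The roller sits home between the cheeks against the stop (right inset). The paddle hangs straight over the empty holder. Now I'll lower it with a force guard.

```bash
python3 - <<'E'
from h import *
env.move_l([*HOLD,218],rate=80); env.hold(.2); print(Fx())
r=env.move_l([*HOLD,176.3],rate=30,f_stop=4); env.hold(.2); info("down %s"%r)
cv2.imwrite("pics/p4.png",cv2.resize(viewer.camera("scene")[110:210,250:350],(500,500),interpolation=2))
E
```

```text
[ 0.18464237 -0.25523303 -0.8329453 ]
down False t 33.31 p [654.76  98.91 176.44] F [ 0.56  0.28 -0.53] M [0.03 0.12 0.03] w 14.2 g 30.0
```

View pics/p4.png

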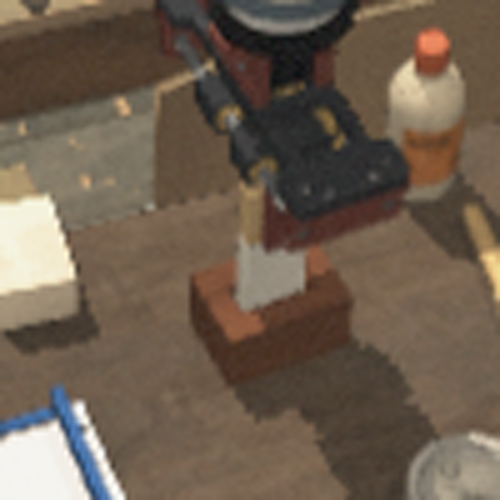

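The paddle is in its slot and nothing is touching hard. I'll release it, retreat and check.

```bash
python3 - <<'E'
from h import *
set_gripper(88); env.hold(.2); info("open")
env.move_l([*HOLD,290],rate=90); info("up")
env.reach([420,330,330],qy(90+HA,FL)); env.hold(.3); info("away")
t=viewer.camera("top"); s=viewer.camera("scene"); cv2.imwrite("pics/end_top.png",t)
cv2.imwrite("pics/p5.png",np.vstack([np.hstack([cv2.resize(t[155:205,200:260],(360,300),interpolation=2),cv2.resize(s[125:185,275:335],(300,300),interpolation=2)]),cv2.resize(t[212:266,235:365],(660,274),interpolation=2)]))
E
```

```text
open t 34.76 p [654.69  98.88 176.29] F [-0.19 -0.57 -0.72] M [0.07 0.17 0.04] w 88.0 g 0.0
up t 36.17 p [654.39  98.85 289.2 ] F [-0.01  0.03 -1.5 ] M [0.   0.17 0.01] w 87.9 g 0.0
away t 37.73 p [420.56 329.56 329.8 ] F [0.43 0.83 1.09] M [-0.01  0.12 -0.02] w 87.5 g 0.0
```

View pics/p5.png

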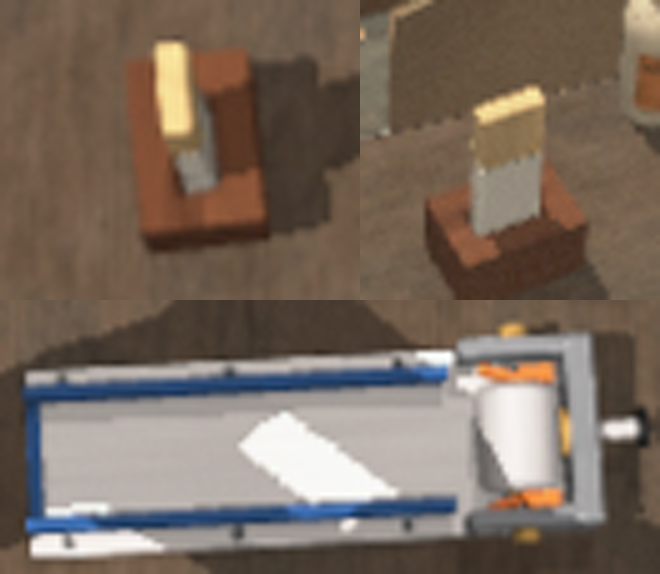

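The paddle stands in its holder as at the start, and the roller is home against the brass disc (crop (560,430)).

```bash
python3 -c "
from station import workorder
print(workorder.sign_off())"
```

```text
the job is handed in; nothing more can be done
None
```

Job handed in: the roller is home against the stop after about 1.4 s of leaning at 12 N, and the paddle is back in its holder and released, at about 38 s of the 64 s allowed; sign-off returned no verdict.

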